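Tuck the dust flap of the parts case

TASK

Keep the dust off the parts lying in the open well of the aluminium case: with the shut fingertips push the upright hinged flap over and press it flat against its spring, then push it by its raised catch, still pressed down, until its front tongue is fully home beneath the steel lip, and let go and draw clear so that the lip alone keeps it shut. Only push on the flap's outer face, never pinch it or pull at its inside, and leave the parts and everything around the case where they are.

Things in the scene. Friction and masses are not known exactly. Their poses are not given: they have to be found in the camera images.
- case: aluminium parts case, fixed, 200 (x) x 260 (y) x 70 mm (z); origin at the centre of its underside; x axis from the flap's hinge towards the lip. Open well in its top: x -50..30, y -90..30 mm, floor 28 mm up. Flap and lip have their mid-line at y = -30 mm; a servo stands on the case at y about +92 mm. Handle and cam lever stand out up to 18 mm from its +x face.
- flap_hinge (a point): middle of the flap's hinge axis, 74 mm above the table, 4 mm above the case's top; moves as the flap slides; axes as the case's: x towards the lip, y along the hinge. Two lugs 6 mm thick, up to 6 mm above the axis, stand 70 mm either side. The flap's plate reaches 95 mm from the axis, is 126 mm wide, 6 mm thick; shut, its flat outer face lies 3 mm above the axis.
- flap_edge (a point): middle of the front end of the flap's tongue, 115 mm from the hinge axis; the tongue is 60 mm wide, 20 mm long, 4 mm thick
- flap_catch (a point): middle, half-way up, of the pushing face of the catch on the flap's outer face (its upper face when shut). The pushing face is 78 mm from the hinge axis, 70 mm long along the hinge, 10 mm high, faces the hinge, and slopes off on the lip side. Site axes are the flap's: x from hinge to tongue, z out of the outer face. From hinge to catch the outer face is plain.
- lip_edge (a point): middle of the lower front edge of the fixed steel lip: 80 mm long along y, 4 mm thick, 11 mm deep in front of its back wall, its underside 7 mm above the hinge axis, so 4 mm above the shut flap's tongue. With the flap flat and not slid, the tongue's end lies 5 mm short of the lip's edge; fully home it is 9 mm beneath it.
- flap (a joint): flap angle in rad: 0 flat and shut (a stop), 1.6 to 1.9 at the start (upright or leaning back from the lip). A spring opens it: let go untucked it rises to over 1 rad; tucked, it rises about 0.04 until the lip stops it. About 2 N at the catch presses it down. If it has slid too soon it comes down on top of the lip and does not shut.
- flap_slide (a joint): how far the flap with its hinge has slid in its slots towards the lip, in m: 0 (start) to 0.014 (stop, tongue fully home). Stiff, it takes about 6 to 9 N and stays where it is left; fingers dragged back while still pressing can pull it out again, so lift straight off.
- flap_inside: inner sheet of the flap, 77 x 110 x 3 mm, on the side that looks into the well when shut; not to be touched by the fingers. Origin on the hinge axis, axes as the flap's
- wheel_a: spiked mud-caked rubber wheel lying flat, about 90 mm across with its spikes, 36 mm high, beside the case; origin under its centre
- wheel_b: second such wheel, on the other side of the case; origin under its centre
- servo: black steering servo, 54 x 20 x 41 mm, standing on the case beside the flap; origin under its centre
- differential: steel gear differential, 46 mm across, 36 mm high, standing in the well; origin under its centre
- drive_cup: chrome steel drive cup, 21 mm across, 28 mm high, standing in the well; origin under its centre
- hex_driver: hand driver, 160 mm long, lying beyond the case; axis x along it
- grease_jar: small closed jar, 44 mm across, 45 mm high, beyond the case; origin under its centre

How it is judged:
By the outcome, as a careful person would: the job done as asked, in the order asked, and still so for the second after the job is handed in, with the robot touching nothing.
It also fails if it takes over 38 s, if anything falls off the work surface, if the arm or the gripper's body presses on something with over 40 N, if the wrist force passes 120 N, or if a joint passes its speed limit or range.

ROBOT

A 6-joint arm with a two-finger parallel gripper is mounted at the origin on the work surface. World frame = base frame: x ahead of the robot, y to its left, z up, the work surface at z = 0. Lengths are in m, angles in rad, forces in N, time in s.
With the tool pointing down it reaches from about 0.35 to 0.8 m from the base axis. Payload 7.3 kg.
Tool frame: the origin (TCP) lies between the finger pads; the fingertips stand 25 mm ahead of it and the grasp point (between the pads) lies 6 mm ahead of it; z points along the fingers, y is the line along which they close (so a half turn about z gives the same grasp; the last joint's range is limited). The gripper opens to 85 mm and grips with 20 to 120 N. Pads are 22 mm wide; open, the fingers measure 114 mm over their backs; the gripper's body (76 mm by 85 mm) begins 54 mm behind the grasp point. The pads swing forward as they close: fully open they stand 13 mm farther back than shut.
Start: joints at [-1.267, 0.342, 1.524, -0, 1.275, -0.146], TCP at [0.228, -0.473, 0.256] pointing down, gripper open.
Joint ranges: [-2.53, 2.53], [-0.77, 2.02], [0.04, 2.7], [-1, 4.14], [0.28, 2.66], [-3.11, 3.11]. Speed limits (rad/s): [2.57, 2.57, 3.14, 3.14, 3.14, 3.14].

INTERFACE

Orientations are given as [roll, pitch, yaw] about the fixed x, y, z axes, in that order (R = Rz(yaw) Ry(pitch) Rx(roll)).
In Python, from bench import ctrl gives the robot as it stands.
- The arm moves only by the shell command python3 -m handwheel 'ROWS' [FORCE]. ROWS is text: rows parted by semicolons, each of 5 numbers parted by spaces: the finger opening in mm, from 0 to 85.4, then the shift along the tool's x, y, z in mm, then the turn about the tool's z in degrees. In form: grip dx dy dz turn; .... A call has 1 to 8 rows; each row is the pose to reach, as a shift and turn from the pose commanded when the call began, along the tool's axes at that moment; what a row does not reach only later rows make up. A row lasts 1/8 s, in which the tool goes at most 62.5 mm and 10.7 degrees, less where a joint would pass 70% of its speed; a pose out of reach is approached as far as the arm can. A call with a gripper value outside its range is refused whole. The fingers move at their own pace and stop on an object; FORCE is the grip in N (left out, the last holds). Time passes only in rows, so rows that repeat a pose let the fingers close. It gives the time, the measured TCP pose, the force, the opening and the grip force at its end, in the units of the state.
- ctrl.get_obs(): the state, without advancing time (a new reading comes with each control period).
- ctrl.capture(name): name is "side" or "top" or "wrist"; returns (picture, depth): 480x640x3 uint8, blue, green, red; 480x640 float32, m along the optical axis (not along the pixel's ray), 0 where there is no reading.
- ctrl.camera_model(name): a dict with "vertical_fov" (degrees; the focal length in pixels is half the picture's height over the tangent of half this angle, whatever the lens; pixels are square), "cx", "cy" (the principal point, pixels), "world_from_camera" (4x4, takes a point from camera to world coordinates). Camera axes: x right, y down, z forward; pixel columns grow to the right and rows downward; lengths in m; the calibration is good to about 2 mm. The wrist camera is an equidistant fisheye: a pixel r from the principal point sees the ray r / f radians off the axis. A picture is of the moment at which its call begins: read the wrist's pose just before it. camera_model takes no time and is no camera call; for the wrist camera it gives the pose at the moment of the call.
- ctrl.sign_off(): hands the job in; it is judged then, once.
The state is a dict: "clock": time; "joint_positions": joint angles; "dq": joint speeds; "joint_efforts": joint torques, N m; "ee_pos": TCP position; "ee_rot": TCP orientation; "force": force on the tool from outside, world axes, zero at the start; "torque": the same for the moment, N m; "width": finger opening in m; "finger_force": force on a finger pad.
Only numpy, scipy, OpenCV 4.12 (cv2) and the standard library are available. Lean on these libraries where they do the work, as an engineer would, in place of code of your own. Each camera call takes 0.05 s, during which the arm holds its last target. There are 200 camera calls.

## Working session

There is one attempt and no reset: what is moved stays moved. The work goes in short steps, Python scripts to look and compute and a shell command to move; the robot and the scene stay as the last step left them, time stands still between calls to the robot, and variables do not carry over. Pictures are saved under pics/ and viewed, at most 10 in all, crops included, and the job is handed in when it is done.

```bash
ls; mkdir -p pics; cat > h.py <<'E'
import numpy as np, cv2
from bench import ctrl
def cam(n):
    m=ctrl.camera_model(n); im,d=ctrl.capture(n); return m,im,d
def foc(m): return 240/np.tan(np.radians(m["vertical_fov"]/2))
def pts(m,d):
    f=foc(m); v,u=np.mgrid[:480,:640]
    P=np.dstack([(u-m["cx"])/f*d,(v-m["cy"])/f*d,d])
    T=np.array(m["world_from_camera"]); return P@T[:3,:3].T+T[:3,3]
E
python3 - <<'E'
from h import *
for n in("top","side"):
    m,im,d=cam(n); cv2.imwrite(f"pics/{n}0.png",im); np.savez(f"{n}0.npz",d=d,im=im)
    print(n,m["vertical_fov"],m["cx"],m["cy"],np.round(m["world_from_camera"],3).tolist())
o=ctrl.get_obs(); print({k:np.round(v,3).tolist() for k,v in o.items()})
E
```

```text
pics
top 42.506304038031125 321.8342878600902 245.547546811678 [[-0.063, -0.977, 0.203, 0.395], [-0.998, 0.06, -0.018, 0.105], [0.006, -0.203, -0.979, 1.131], [0.0, 0.0, 0.0, 1.0]]
side 55.07434696967821 314.2130479573021 238.61675170404007 [[0.99, -0.086, 0.112, 0.52], [-0.14, -0.689, 0.711, -0.493], [0.017, -0.72, -0.694, 0.682], [0.0, 0.0, 0.0, 1.0]]
{'clock': 0.1, 'joint_positions': [-1.267, 0.343, 1.525, -0.0, 1.275, -0.146], 'dq': [0.001, -0.001, -0.003, 0.001, -0.0, 0.001], 'joint_efforts': [0.002, -43.445, -24.649, -0.0, 0.005, -0.0], 'ee_pos': [0.228, -0.472, 0.256], 'ee_rot': [-3.14, -0.0, 0.45], 'force': [0.374, 0.675, 0.096], 'torque': [-0.02, 0.025, -0.051], 'finger_force': 0.0, 'width': 0.085}
```

View pics/top0.png

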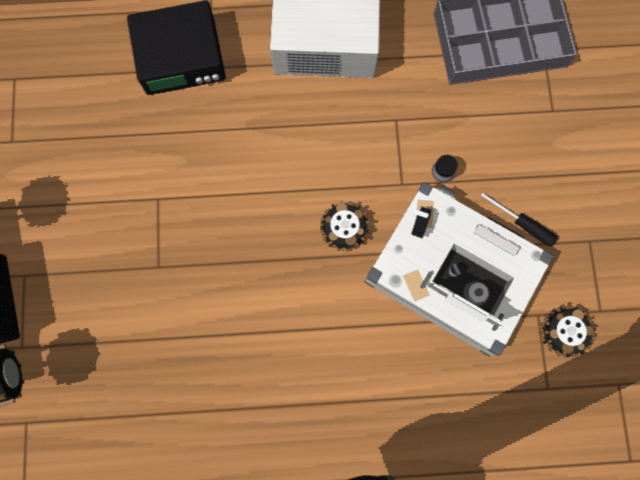

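View pics/side0.png

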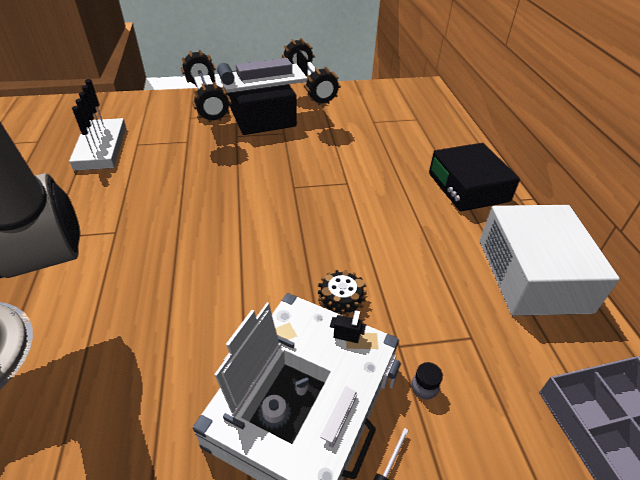

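The top view shows the case centred near (460,270), the well at (472,280), the lip at (497,239), and the flap standing along the line (430,288)–(500,325). The side view shows the flap upright, centred near (250,350), with its inner face towards the camera.

```bash
cat > m.py <<'E'
from h import *
for n in("top","side"):
    z=np.load(n+"0.npz"); m=ctrl.camera_model(n); P=pts(m,z["d"]); v,u=np.mgrid[:480,:640]
    roi=(u>355)&(u<560)&(v>180)&(v<360) if n=="top" else (u>190)&(u<405)&(v>285)
    tab=(P[...,2]<0.03)&(P[...,2]>-.03)&roi
    print(n,"table z",np.median(P[...,2][tab]))
    s=roi&(abs(P[...,2]-.070)<.005)&(z["d"]>0)
    k,l,st,_=cv2.connectedComponentsWithStats(s.astype(np.uint8)); s=l==1+np.argmax(st[1:,4])
    q=P[s][:,:2].astype(np.float32); r=cv2.minAreaRect(q*1000); print("rect",r,np.median(P[s][:,2]))
    print(cv2.boxPoints(r).round(1).tolist())
    h=roi&(P[...,2]>.085)&(z["d"]>0); Q=P[h]; print("high",len(Q),Q.min(0),Q.max(0))
    np.save(n+"_high.npy",Q)
E
python3 m.py
```

```text
top table z 0.0008723426830952175
rect ((564.8173828125, -154.89344787597656), (263.50244140625, 206.92320251464844), 55.24900436401367) 0.07043999023139746
[[404.70001220703125, -204.1999969482422], [574.7000122070312, -322.1000061035156], [724.9000244140625, -105.5999984741211], [554.9000244140625, 12.300000190734863]]
high 1392 [ 0.44913328 -0.25388272  0.08502238] [ 0.66799648 -0.07049044  0.19170155]
side table z 0.0006104184381784394
rect ((563.5391235351562, -155.26844787597656), (264.958740234375, 202.08338928222656), 55.244293212890625) 0.07028819224737692
[[405.0, -206.5], [571.0, -321.70001220703125], [722.0999755859375, -104.0], [556.0, 11.199999809265137]]
high 4455 [ 0.4486859  -0.25581413  0.08500006] [ 0.66733131 -0.07185038  0.19056739]
```

```bash
cat > m2.py <<'E'
from h import *
a=np.radians(-34.75); R=np.array([[np.cos(a),-np.sin(a)],[np.sin(a),np.cos(a)]]); c=np.array([.5643,-.155])
for n in("top","side"):
    z=np.load(n+"0.npz"); P=pts(ctrl.camera_model(n),z["d"]); P=P[z["d"]>0]
    L=np.c_[(P[:,:2]-c)@R,P[:,2]]*1000
    k=(abs(L[:,0])<115)&(abs(L[:,1])<135)&(L[:,2]>73.5); L=L[k]
    f=(L[:,0]<0)&(L[:,1]>-100)&(L[:,1]<40)
    F=L[f]; print(n,"flap y",np.percentile(F[F[:,2]>100][:,1],[0,2,98,100]).round(1),"zmax",F[:,2].max())
    for lo in range(75,195,10):
        g=F[(F[:,2]>=lo)&(F[:,2]<lo+10)]
        if len(g): print(lo,len(g),np.percentile(g[:,0],[2,25,50,75,98]).round(1),np.percentile(g[:,1],[2,98]).round(0))
    g=L[(L[:,0]>0)&(L[:,1]<60)]; print("lip",len(g),np.percentile(g,[1,50,99],axis=0).round(1).tolist())
    g=L[(L[:,1]>60)]; print("servo",len(g),np.percentile(g,[1,50,99],axis=0).round(1).tolist())
E
python3 m2.py
```

```text
top flap y [-92.6 -87.9  31.4  34. ] zmax 191.70154918403549
75 93 [-93.  -69.6 -63.8 -49.3 -36.8] [-100.   40.]
85 15 [-66.3 -66.1 -65.8 -65.6 -64.3] [-91.  33.]
95 11 [-67.7 -67.5 -67.3 -67.1 -66.5] [-87.  32.]
105 14 [-69.2 -69.1 -68.7 -68.1 -67.3] [-89.  33.]
115 13 [-70.5 -70.2 -69.9 -69.7 -67.8] [-88.  32.]
125 16 [-72.1 -71.7 -71.4 -70.9 -69.1] [-91.  34.]
135 19 [-73.5 -72.9 -72.6 -72.5 -69.6] [-90.  30.]
145 63 [-84.7 -84.2 -83.3 -74.7 -73.6] [-86.  33.]
155 281 [-84.5 -81.8 -80.1 -77.  -70.1] [-82.  24.]
165 160 [-79.8 -77.5 -76.5 -75.3 -73.4] [-90.  32.]
175 21 [-79.2 -78.9 -78.4 -78.  -76.5] [-56.   1.]
185 107 [-79.8 -78.6 -77.7 -76.6 -75.5] [-57.  -1.]
lip 782 [[6.9, -124.9, 73.5], [66.1, -32.4, 83.6], [95.2, 55.3, 89.3]]
servo 711 [[-98.0, 61.9, 73.5], [16.9, 99.5, 97.7], [89.3, 129.3, 113.2]]
side flap y [-94.8 -93.2  28.5  32.4] zmax 190.56738952567565
75 423 [-64.4 -60.6 -59.2 -57.6 -40.7] [-99.  39.]
85 254 [-63.2 -60.1 -59.7 -59.2 -58.4] [-94.  30.]
95 296 [-64.5 -61.4 -60.8 -60.2 -59.6] [-93.  29.]
105 305 [-65.7 -62.8 -62.2 -61.7 -60.8] [-94.  28.]
115 329 [-67.7 -64.4 -63.7 -63.2 -62.1] [-94.  29.]
125 328 [-68.9 -65.7 -65.1 -64.6 -63.8] [-93.  29.]
135 337 [-70.3 -67.1 -66.5 -66.  -65. ] [-93.  29.]
145 366 [-73.1 -68.7 -68.  -67.5 -66.5] [-94.  29.]
155 522 [-73.8 -72.2 -70.1 -69.2 -68.1] [-93.  29.]
165 311 [-76.3 -74.1 -73.3 -72.9 -72. ] [-92.  27.]
175 189 [-76.3 -74.6 -74.1 -73.7 -73. ] [-61.  -3.]
185 171 [-79.5 -77.7 -76.3 -75.2 -74.2] [-60.  -3.]
lip 910 [[59.3, -71.1, 74.0], [69.6, -34.9, 84.9], [78.3, 8.4, 87.3]]
servo 740 [[-2.0, 82.7, 73.9], [27.3, 90.5, 100.9], [51.0, 116.1, 112.4]]
```

```bash
cat >> h.py <<'E'
a=np.radians(-34.75); R2=np.array([[np.cos(a),-np.sin(a)],[np.sin(a),np.cos(a)]]); C0=np.array([.5643,-.155]); HX=-60.3
def state(show=True):
    o=ctrl.get_obs(); L=(np.array(o["ee_pos"][:2])-C0)@R2*1000
    s=np.r_[L[0]-HX,L[1],o["ee_pos"][2]*1000-25]   # TCP rel. hinge x, case y, tip z
    if show: print("t",round(o["clock"],2),"X(tcp-hinge) %.1f y %.1f tipz %.1f"%tuple(s),"F case",np.r_[np.array(o["force"][:2])@R2,o["force"][2]].round(1),"rpy",np.round(o["ee_rot"],3),"w",round(o["width"],4))
    return o,s
def shift(X,y,tz):
    from scipy.spatial.transform import Rotation as Ro
    o,s=state(False); w=C0+R2@np.array([X+HX,y])/1000
    d=np.r_[w,(tz+25)/1000]-np.array(o["ee_pos"]); print("shift mm",(Ro.from_euler("xyz",o["ee_rot"]).inv().apply(d)*1000).round(1))
E
python3 -c "
from h import *
o,s=state(); shift(-80,-30,225); shift(-80,-30,130); print(np.degrees(.9643-o['ee_rot'][2]))"
```

```text
t 0.1 X(tcp-hinge) -34.9 y -452.4 tipz 230.7 F case [-0.1  0.8  0.1] rpy [-3.14 -0.    0.45] w 0.0854
shift mm [ 345.6 -247.1    6.1]
shift mm [ 345.5 -247.   101.1]
29.47881431767217
```

```bash
python3 -m handwheel '0 50 -36 0 -10; 0 100 -72 0 -20; 0 150 -108 0 -29.5; 0 200 -143 0 -29.5; 0 250 -179 0 -29.5; 0 300 -215 0 -29.5; 0 345.5 -247 6 -29.5; 0 345.5 -247 6 -29.5' 30; python3 -c "
from h import *
state(); shift(-80,-30,130)"
```

```text
clock: 1.1
ee_pos: [0.4328, -0.0968, 0.2497]
ee_rot: [-3.14, -0.0, 0.971]
force: [0.3, 0.4, -0.2]
width: 0.0001
finger_force: 0.0
t 1.1 X(tcp-hinge) -81.0 y -27.1 tipz 224.7 F case [-0.   0.5 -0.2] rpy [-3.14  -0.     0.971] w 0.0001
shift mm [-2.9  1.1 94.7]
```

```bash
python3 -m handwheel '0 -1 1 47 0; 0 -1 1 95 0; 0 -1 1 95 0; 0 -1 1 95 0'; python3 - <<'E'
from h import *
state()
m,im,d=cam("side"); cv2.imwrite("pics/s1.png",cv2.resize(im[200:480,100:420],None,fx=1.8,fy=1.8))
P=pts(m,d)[d>0]; L=np.c_[(P[:,:2]-C0)@R2*1000-[HX,0],P[:,2]*1000]
for z in (130,140,150,160,175):
    g=L[(abs(L[:,2]-z)<5)&(L[:,0]<-22)&(L[:,0]>-130)&(abs(L[:,1]+30)<30)]
    if len(g): print(z,len(g),np.percentile(g[:,0],[1,50,99]).round(1),np.percentile(g[:,1],[1,99]).round(1))
E
```

```text
clock: 1.6
ee_pos: [0.433, -0.1024, 0.1567]
ee_rot: [3.14, -0.0, 0.964]
force: [-0.2, -0.3, 0.2]
width: -0.0001
finger_force: 0.0
t 1.6 X(tcp-hinge) -77.6 y -31.7 tipz 131.7 F case [ 0.  -0.4  0.2] rpy [ 3.14  -0.     0.964] w -0.0001
130 5 [-72.  -71.7 -71.4] [-40.9 -36.4]
140 62 [-90.9 -71.8 -64.3] [-44.1 -28.7]
150 71 [-90.8 -71.5 -51.8] [-46.7 -27.8]
160 72 [-91.4 -72.  -23.1] [-57.2 -35.3]
175 73 [-102.2  -79.7  -48.9] [-46.  -38.7]
```

View pics/s1.png

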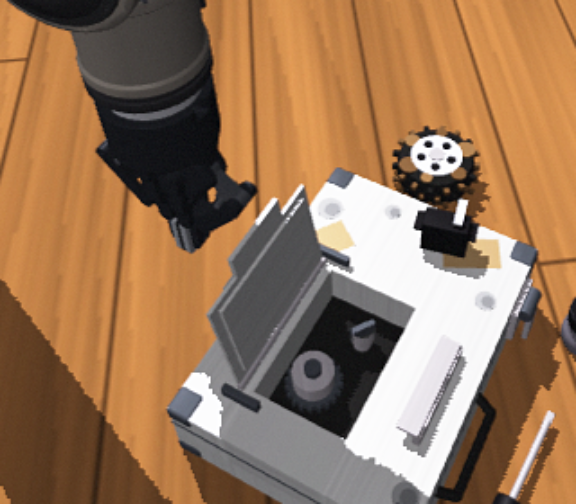

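The view shows the shut fingertips at (185,240) in the crop, behind the flap. The gripper knuckles stand out towards the flap at (250,190), so I'll turn the tool 90° to put the slim side forward.

```bash
python3 -c "
from h import *
o,s=state(); print(np.round(o['joint_positions'],2))"
```

```text
t 1.65 X(tcp-hinge) -77.3 y -31.5 tipz 132.1 F case [ 0.7  1.1 -0.4] rpy [ 3.138 -0.     0.964] w 0.0
[-0.4   0.31  1.88 -0.    0.95  0.2 ]
```

```bash
python3 -m handwheel '0 0 0 0 10.5; 0 0 0 0 21; 0 0 0 0 31.5; 0 0 0 0 42; 0 0 0 0 52.5; 0 0 0 0 63; 0 0 0 0 73.5; 0 0 0 0 84' && python3 -m handwheel '0 0 0 0 6; 0 0 0 0 6;0 0 0 0 6'; python3 - <<'E'
from h import *
state()
m,im,d=cam("side"); cv2.imwrite("pics/s2.png",cv2.resize(im[200:480,100:420],None,fx=1.8,fy=1.8))
E
```

```text
clock: 2.65
ee_pos: [0.4333, -0.1022, 0.1574]
ee_rot: [-3.141, -0.004, -0.508]
force: [0.0, -0.7, -0.3]
width: -0.0002
finger_force: 0.0
clock: 3.02
ee_pos: [0.4328, -0.1018, 0.1563]
ee_rot: [-3.141, -0.002, -0.604]
force: [-0.2, 0.2, -0.2]
width: 0.0
finger_force: 0.0
t 3.02 X(tcp-hinge) -78.1 y -31.3 tipz 131.3 F case [-0.3  0.1 -0.2] rpy [-3.141e+00 -2.000e-03 -6.040e-01] w 0.0
```

View pics/s2.png

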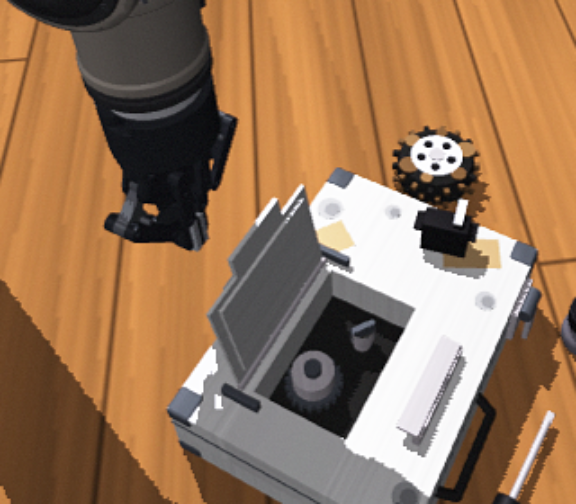

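```bash
python3 -m handwheel '0 25 0 0 0; 0 40 0 0 0; 0 48 0 0 0; 0 56 0 0 0; 0 64 0 0 0; 0 72 0 0 0; 0 80 0 1 0; 0 85 0 2 0'; python3 - <<'E'
from h import *
state()
m,im,d=cam("side"); cv2.imwrite("pics/s3.png",cv2.resize(im[200:480,100:420],None,fx=1.8,fy=1.8))
E
```

```text
clock: 4.08
ee_pos: [0.5025, -0.1502, 0.1532]
ee_rot: [3.142, -0.0, -0.606]
force: [-0.5, -0.4, 0.0]
width: -0.0
finger_force: 0.3
t 4.08 X(tcp-hinge) 6.9 y -31.3 tipz 128.2 F case [-0.2 -0.6  0. ] rpy [ 3.142 -0.    -0.606] w -0.0
```

View pics/s3.png

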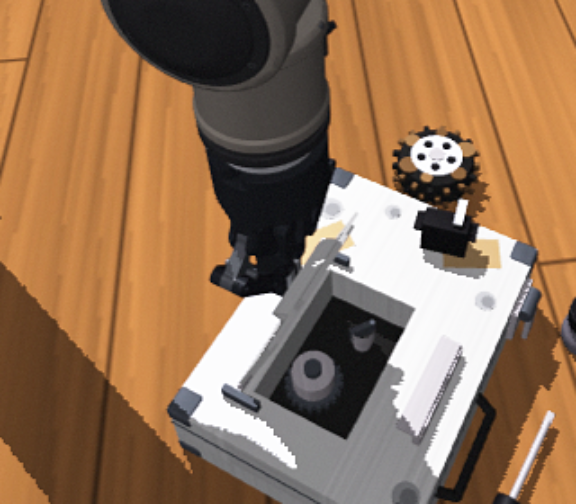

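The flap leans towards the lip, with the fingers on its outer face near (270,270). Now I'll follow the arc down.

```bash
python3 -m handwheel '0 9 0 4 0; 0 16 0 9 0; 0 23 0 15 0; 0 28 0 21 0; 0 32 0 28 0; 0 36 0 35 0; 0 38 0 42 0; 0 38 0 47 0'; python3 -c "
from h import *
state()"
```

```text
clock: 5.12
ee_pos: [0.5337, -0.1719, 0.1059]
ee_rot: [-3.142, -0.001, -0.606]
force: [1.3, -0.7, 2.6]
width: -0.0
finger_force: 1.1
t 5.12 X(tcp-hinge) 44.8 y -31.3 tipz 80.9 F case [1.5 0.2 2.6] rpy [-3.142e+00 -1.000e-03 -6.060e-01] w -0.0
```

```bash
python3 -m handwheel '0 0 0 2 0; 0 0 0 3 0; 0 0 0 4 0; 0 0 0 4 0'; python3 - <<'E'
from h import *
state()
m,im,d=cam("side"); cv2.imwrite("pics/s4.png",cv2.resize(im[280:480,150:420],None,fx=2.4,fy=2.4))
E
```

```text
clock: 5.62
ee_pos: [0.5334, -0.1716, 0.1024]
ee_rot: [-3.142, -0.0, -0.606]
force: [2.1, -1.5, 2.6]
width: 0.0003
finger_force: 1.0
t 5.62 X(tcp-hinge) 44.4 y -31.3 tipz 77.4 F case [ 2.5 -0.   2.6] rpy [-3.142 -0.    -0.606] w 0.0003
```

View pics/s4.png

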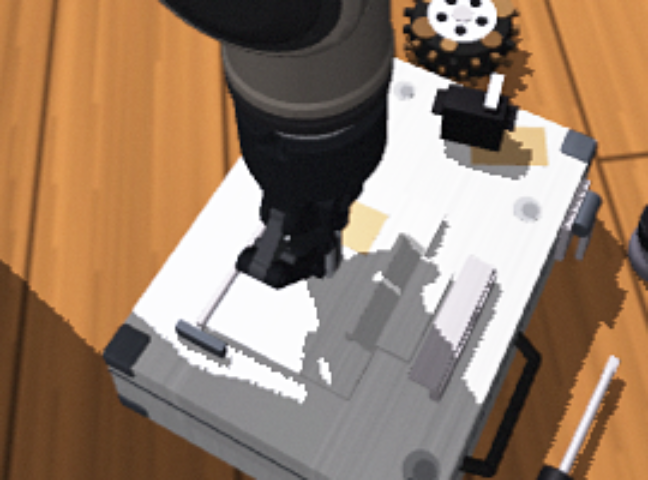

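The flap is nearly flat. Its tongue, near (425,345), sits just short of the lip at (450,330), and the catch is at (385,290).

```bash
python3 -m handwheel '0 0 0 1 0; 0 0 0 1 0; 0 0 0 1 0'; python3 -c "
from h import *
state()"; python3 -m handwheel '0 0 0 1 0; 0 0 0 1 0; 0 0 0 1 0'; python3 -c "
from h import *
state()"
```

```text
clock: 6.05
ee_pos: [0.5335, -0.1716, 0.1017]
ee_rot: [3.142, -0.001, -0.606]
force: [1.8, -0.3, 5.1]
width: -0.0
finger_force: 2.7
t 6.05 X(tcp-hinge) 44.5 y -31.2 tipz 76.7 F case [1.6 0.8 5.1] rpy [ 3.142e+00 -1.000e-03 -6.060e-01] w -0.0
clock: 6.42
ee_pos: [0.5335, -0.1717, 0.1014]
ee_rot: [-3.142, -0.001, -0.606]
force: [-0.8, -0.3, 10.6]
width: -0.0004
finger_force: 5.2
t 6.42 X(tcp-hinge) 44.5 y -31.2 tipz 76.4 F case [-0.5 -0.8 10.6] rpy [-3.142e+00 -1.000e-03 -6.060e-01] w -0.0004
```

```bash
python3 -m handwheel '0 0 0 -0.8 0; 0 5 0 -0.8 0; 0 10 0 -0.8 0; 0 15 0 -0.8 0; 0 18 0 -0.8 0; 0 18 0 -0.8 0'; python3 -c "
from h import *
state()"; python3 -m handwheel '0 2 0 0 0; 0 4 0 0 0; 0 6 0 0 0; 0 8 0 0 0; 0 8 0 0 0'; python3 -c "
from h import *
state()"
```

```text
clock: 7.18
ee_pos: [0.5463, -0.1805, 0.1013]
ee_rot: [3.141, 0.005, -0.606]
force: [-6.3, 4.0, 11.9]
width: -0.0002
finger_force: 5.5
t 7.17 X(tcp-hinge) 60.0 y -31.2 tipz 76.3 F case [-7.5 -0.3 11.9] rpy [ 3.141  0.005 -0.606] w -0.0002
clock: 7.8
ee_pos: [0.5528, -0.1849, 0.1011]
ee_rot: [3.141, 0.006, -0.606]
force: [-5.9, 3.9, 9.4]
width: -0.0
finger_force: 4.9
t 7.8 X(tcp-hinge) 67.9 y -31.1 tipz 76.1 F case [-7.1 -0.1  9.4] rpy [ 3.141  0.006 -0.606] w -0.0
```

```bash
python3 -m handwheel '0 2 0 0 0; 0 4 0 0 0; 0 6 0 0 0; 0 6 0 0 0'; python3 -c "
from h import *
state()"; python3 -m handwheel '0 2 0 0 0; 0 4 0 0 0; 0 4 0 0 0'; python3 -c "
from h import *
state()
m,im,d=cam('side'); cv2.imwrite('pics/s5.png',cv2.resize(im[280:480,150:420],None,fx=2.4,fy=2.4))"
```

```text
clock: 8.3
ee_pos: [0.5579, -0.1885, 0.1011]
ee_rot: [3.141, 0.005, -0.606]
force: [-5.0, 4.2, 8.7]
width: -0.0
finger_force: 4.4
t 8.3 X(tcp-hinge) 74.1 y -31.1 tipz 76.1 F case [-6.5  0.5  8.7] rpy [ 3.141  0.005 -0.606] w -0.0
clock: 8.68
ee_pos: [0.5613, -0.1908, 0.1011]
ee_rot: [3.141, 0.005, -0.606]
force: [-4.7, 3.2, 8.7]
width: 0.0001
finger_force: 4.1
t 8.68 X(tcp-hinge) 78.2 y -31.1 tipz 76.1 F case [-5.7 -0.   8.7] rpy [ 3.141  0.005 -0.606] w 0.0001
```

View pics/s5.png

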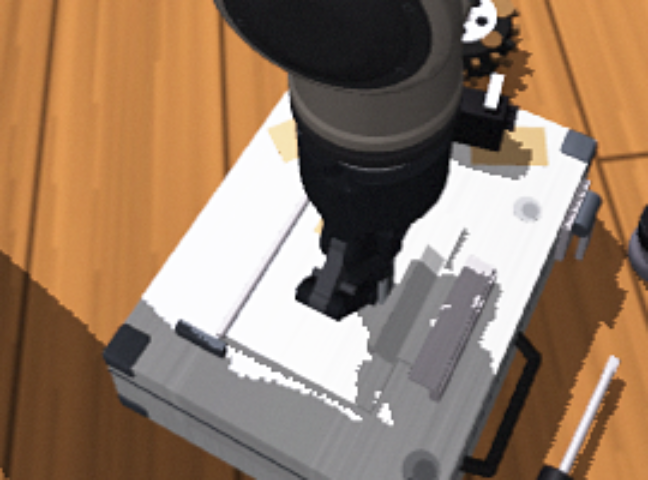

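The tongue is entering beneath the lip at (440,320), and the fingers are against the catch at about (385,300). I'll push on to the stop.

```bash
python3 -m handwheel '0 2 0 0 0; 0 4 0 0 0; 0 4 0 0 0'; python3 -c "
from h import *
state()"; python3 -m handwheel '0 1 0 0 0; 0 2 0 0 0; 0 2 0 0 0'; python3 -c "
from h import *
state()"
```

```text
clock: 9.1
ee_pos: [0.564, -0.1927, 0.1008]
ee_rot: [3.141, 0.007, -0.606]
force: [-6.1, 4.5, 8.9]
width: 0.0001
finger_force: 6.4
t 9.1 X(tcp-hinge) 81.5 y -31.1 tipz 75.8 F case [-7.6  0.2  8.9] rpy [ 3.141  0.007 -0.606] w 0.0001
clock: 9.48
ee_pos: [0.5642, -0.1928, 0.1004]
ee_rot: [3.141, 0.011, -0.606]
force: [-11.3, 6.9, 10.7]
width: -0.0004
finger_force: 8.4
t 9.47 X(tcp-hinge) 81.7 y -31.1 tipz 75.4 F case [-13.2  -0.8  10.7] rpy [ 3.141  0.011 -0.606] w -0.0004
```

```bash
python3 -m handwheel '0 1 0 0 0; 0 2 0 0 0; 0 2 0 0 0'; python3 -c "
from h import *
state()"
```

```text
clock: 9.85
ee_pos: [0.5643, -0.1929, 0.1]
ee_rot: [3.14, 0.015, -0.606]
force: [-15.0, 10.2, 13.5]
width: 0.0001
finger_force: 12.1
t 9.85 X(tcp-hinge) 81.9 y -31.1 tipz 75.0 F case [-18.2  -0.2  13.5] rpy [ 3.14   0.015 -0.606] w 0.0001
```

```bash
python3 -m handwheel '0 -2 0 0 0; 0 -3 0 -1 0; 0 -3 0 -3 0; 0 -3 0 -8 0; 0 -3 0 -20 0; 0 -3 0 -60 0; 0 -3 0 -120 0; 0 -3 0 -120 0'; python3 -m handwheel '0 -60 0 0 0; 0 -120 0 0 0; 0 -170 0 0 0; 0 -170 0 0 0'; python3 - <<'E'
from h import *
state()
m,im,d=cam("side"); cv2.imwrite("pics/s6.png",cv2.resize(im[280:480,150:420],None,fx=2.4,fy=2.4))
P=pts(m,d)[d>0]; L=np.c_[(P[:,:2]-C0)@R2*1000-[HX,0],P[:,2]*1000]
g=L[(abs(L[:,1]+30)<55)&(L[:,2]<100)]
for x in range(-10,130,6):
    k=g[abs(g[:,0]-x)<3]; print(x,len(k),np.percentile(k[:,2],[5,50,95]).round(1))
E
```

```text
clock: 10.85
ee_pos: [0.5694, -0.1961, 0.2271]
ee_rot: [-3.14, -0.011, -0.606]
force: [-0.5, 0.2, 0.4]
width: 0.0005
finger_force: 0.0
clock: 11.35
ee_pos: [0.4246, -0.0962, 0.2209]
ee_rot: [3.141, 0.002, -0.605]
force: [0.5, -0.9, 0.1]
width: 0.0002
finger_force: 0.0
t 11.35 X(tcp-hinge) -88.0 y -31.3 tipz 195.9 F case [ 1.  -0.4  0.1] rpy [ 3.141e+00  2.000e-03 -6.050e-01] w 0.0002
-10 282 [68.6 70.3 71.8]
-4 280 [68.6 70.2 71.9]
2 290 [68.6 70.3 72. ]
8 198 [68.6 70.5 72.8]
14 287 [74.4 76.8 78.6]
20 271 [75.9 77.4 79.2]
26 300 [76.1 77.7 79.7]
32 299 [76.5 78.1 79.7]
38 294 [76.6 78.2 79.8]
44 305 [76.9 78.4 80.2]
50 307 [76.9 78.6 80.5]
56 311 [77.3 79.1 80.6]
62 314 [77.5 79.2 81. ]
68 316 [77.7 79.3 81.1]
74 323 [78.1 79.5 81.3]
80 329 [78.  79.7 81.3]
86 314 [78.3 79.9 81.5]
92 262 [79.2 88.9 91.5]
98 365 [79.2 86.5 90.2]
104 371 [79.5 82.4 86. ]
110 373 [69.1 79.9 82.3]
116 316 [69.  79.7 82.3]
122 322 [69.2 84.6 86.6]
128 344 [69.5 84.8 86.7]
```

View pics/s6.png

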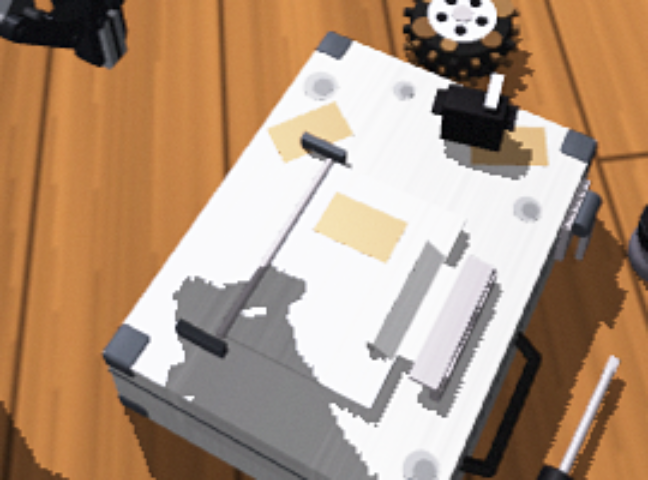

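The flap lies shut with its tongue under the lip at (440,320). The catch face at X ≈ 91–92 mm puts the slide at about 14 mm, and the residual angle is about 0.04 rad. The servo and wheel A look unmoved, and the gripper is clear.

```bash
python3 -m handwheel '0 0 0 0 0; 0 0 0 0 0' >/dev/null; python3 -c "
from h import *
state(); print(ctrl.sign_off())"
```

```text
t 11.65 X(tcp-hinge) -83.6 y -31.4 tipz 195.9 F case [0.5 0.2 0.6] rpy [ 3.142 -0.    -0.607] w 0.0002
the job is handed in; nothing more can be done
None
```

The flap is shut over the well, its tongue slid about 14 mm to its stop beneath the steel lip, which alone holds it; the gripper is clear, and I handed the job in at 11.65 s.

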